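# Slide a separator over a packed layer and start the next layer

### The arm

A 7-joint arm with a two-finger parallel gripper is mounted at the origin on the work surface. World frame = base frame: x ahead of the robot, y to its left, z up, the work surface at z = 0. Lengths are in m, angles in rad, forces in N, time in s.
With the tool pointing down it reaches from about 0.425 to 0.875 m from the base axis. Payload 8.4 kg.
Tool frame: the origin (TCP) lies midway between the tips of the shut fingers; the grasp point (between the pads) lies 19 mm behind it; z points along the fingers, y is the direction in which the jaws open and shut (so a half turn about z gives the same grasp; the last joint's range is limited). The gripper opens to 85 mm and grips with 20 to 120 N. Pads are 22 mm wide; open, the fingers measure 114 mm over their backs; the gripper's body (76 mm by 85 mm) begins 54 mm behind the grasp point. The pads swing forward as they close: fully open they stand 13 mm farther back than shut.
Start: joints at [-1.432, 0.333, 0.04, 1.465, -0.013, 1.343, -0.059], TCP at [0.153, 0.632, 0.231] pointing down, gripper open.
Joint ranges: [-2.58, 2.58], [-0.38, 2.09], [-1.3, 1.39], [0.25, 2.4], [-1.5, 4.64], [0.08, 2.09], [-2.65, 2.65]. Speed limits (rad/s): [2.22, 2.22, 2.79, 2.79, 3.14, 3.14, 3.14].

### API

Orientations are given as a unit quaternion [x, y, z, w].
In Python, from station import manip gives the robot as it stands.
- The arm moves only by the tool arm_command, never from a script. Its argument "targets" is a list of rows, each a list of 7 numbers: the turn, a rotation vector about the tool's x, y, z in degrees, then the shift along the tool's x, y, z in m, then the opening, from 0 (shut) to 1 (fully open). In form: [[rx, ry, rz, tx, ty, tz, gripper], ...]. A call has exactly 8 rows; each row is the pose to reach, as a shift and turn from the pose measured when the call began, along the tool's axes at that moment; what a row does not reach only later rows make up. A row lasts 1/8 s, in which the tool goes at most 62.5 mm and 10.7 degrees, less where a joint would pass 70% of its speed; a pose out of reach is approached as far as the arm can. A call with a gripper value outside its range is refused whole. The fingers move at their own pace and stop on an object; "squeeze" is the grip in N (left out, the last holds). Time passes only in rows, so rows that repeat a pose let the fingers close, or fill a call up. It gives the time, the measured TCP pose, the force and the opening at its end, in the units of the state.
- manip.sense(): the state, without advancing time (a new reading comes with each control period).
- manip.capture(name): name is "scene" or "top"; returns the picture (420x560x3 uint8, red, green, blue); there is no depth.
- manip.camera_model(name): a dict with "mtx" (3x3 intrinsics, pixels), "k1" (the pictures are not rectified: a ray, as slopes to the right and down, at radius r is drawn at 1 + k1 r^2 times it, then the intrinsics apply), "extrinsics" (4x4, takes a point from world to camera coordinates). Camera axes: x right, y down, z forward; pixel columns grow to the right and rows downward; lengths in m; the calibration is good to about 2 mm. A picture is of the moment at which its call begins. camera_model takes no time and is no camera call.
- manip.hand_in(): hands the job in, once; it reports no verdict.
Trained networks look in the newest picture that a camera, given by its name, has taken for a name from the list of things; names that differ only in an ending like _2 or _b are one class to them, and where a whole thing is asked for, a point or a joint stands for the part that bears it (a point fixed in the world has none). Each returns a list of dicts, best first, with "confidence" (0 to 1); they miss things now and then, are a little off and sometimes report something else, mostly with a low value. They report only what shows in the picture. A call takes as long as a camera call. They do not tell look-alikes from the thing itself.
- manip.spot_in(camera, label): "xyz" ([x, y, z] in m, in the coordinates of the camera as it stood for that picture, good to about 4 mm: the middle of the surface that is visible of it).
- manip.silhouettes(camera, label): "pixels" (420x560 bool, what is visible of it).
- manip.mark_of(camera, label): "xyz" ([x, y, z] in m, in the coordinates of the camera as it stood for that picture, good to about 4 mm: a listed point, or the origin of a listed thing).
The state is a dict: "clock": time; "q": joint angles; "qvel": joint speeds; "tau": joint torques, N m; "ee_pos": TCP position; "eef_rot": TCP orientation; "wrist_force": force on the tool from outside, world axes, zero at the start; "ft_torque": the same for the moment, N m; "finger_gap": finger opening in m.
Only numpy, scipy, OpenCV 4.12 (cv2) and the standard library are available. Lean on these libraries where they do the work, as an engineer would, in place of code of your own. Each camera call takes 0.05 s, during which the arm holds its last target. There are 200 camera calls.

### The job

Slide the hardboard separator along its rails, without lifting it off, over the four end caps standing in the packing nest until it is home against the end stop and lies flat on them. Then set the two loose end caps of the same size down on the separator, not dropped, side by side, upright with the flange down and wholly on the sheet. Leave the packed caps standing where they are, and leave the wider cap and everything else on the bench alone.

Things in the scene. Friction and masses are not known exactly. Their poses are not given: they have to be found in the camera images.
- station: fixed aluminium packing station. Origin on the bench under the nest's centre; x points from the feed rails to the end stop, z up. Base plate top at 8 mm. Nest 136 x 126 mm (x -68 to 68, y -63 to 63 mm); sides 8 mm thick, tops at 48 mm; on the feed side only a low lip (x -74 to -68 mm, top at 20 mm)
- stop (a point): middle of the nest's end stop, on its inner face (station x = 68 mm), 36.5 mm above the bench. The stop is a wall as wide as the nest, 8 mm thick, its top at 52 mm
- rails (a point): back end of the two feed rails, mid-way between them, at the height of their tops (35.5 mm); station x = -194 mm. Rails lie at y = +/-40 to +/-60 mm and end at x = -74 mm. Guides outside them line up with the nest's sides (inner faces y = +/-63, tops at 48 mm). Between the rails an open channel 80 mm wide, down to the base plate: a finger can run along it behind the sheet
- sheet_mid (a point): separator: loose brown hardboard sheet, 130 mm (its x) by 120 mm (its y), 5 mm thick, about 120 g, flat on the rails, its x along the station's x; its back edge overhangs the rails' back end or nearly so. The point is its centre, mid-thickness: 38 mm above the bench on the rails, 36.5 on the layer, station x = 3 mm when against the stop. It slides under about 1 N
- cap_a_mid (a point): one of the two caps of the next layer: white moulded end cap standing on the bench, flange down: flange 52 mm across, 5 mm thick; hub 38 mm across, top 26 mm above the underside (3 mm chamfer, black dot); 45 g. The point is on its axis, half-way up (13 mm above the underside); z up
- cap_b_mid (a point): the other of the two, identical: white moulded end cap standing on the bench, flange down: flange 52 mm across, 5 mm thick; hub 38 mm across, top 26 mm above the underside (3 mm chamfer, black dot); 45 g. The point is on its axis, half-way up (13 mm above the underside); z up
- cap_a: the same cap, origin at the centre of its underside
- cap_b: the same cap, origin at the centre of its underside
- sheet: the separator sheet, origin at the centre of its underside
- wide_cap_mid (a point): bystander: a wider, lower white cap on the bench in the same row as the two caps (the three trade places): flange 72 mm across, hub 56 mm across, 20 mm high. The point is on its axis, half-way up
- layer0_mid (a point): one of the four caps of the first layer, standing loose on the nest's base plate, two by two, hub tops 34 mm above the bench; same shape and size as the caps of the next layer. The point is on its axis, half-way up
- layer1_mid (a point): one of the four caps of the first layer, standing loose on the nest's base plate, two by two, hub tops 34 mm above the bench; same shape and size as the caps of the next layer. The point is on its axis, half-way up
- layer2_mid (a point): one of the four caps of the first layer, standing loose on the nest's base plate, two by two, hub tops 34 mm above the bench; same shape and size as the caps of the next layer. The point is on its axis, half-way up
- layer3_mid (a point): one of the four caps of the first layer, standing loose on the nest's base plate, two by two, hub tops 34 mm above the bench; same shape and size as the caps of the next layer. The point is on its axis, half-way up
- tape: bystander: cardboard tape core, a ring 72 mm across and 24 mm high, lying flat on the bench among the caps; origin at the centre of its underside
- jaw: bystander: aluminium clamp jaw, a block 60 x 32 x 18 mm lying on the bench among the caps; origin at the centre of its underside
- sleeve0: bystander: white roller sleeve with thin red-brown bands, a tube 58 mm across standing 150 mm high to the left, beyond the nest; origin at the centre of its underside
- sleeve1: bystander: a second such sleeve, same size, standing to the right
- glue: bystander: grey plastic bottle, 60 mm across, 130 mm high, standing to the left; origin at the centre of its underside
- driver: bystander: screwdriver with black handle lying on the left of the bench
Not all that is in view belongs to the job. Leave any orange or yellow look-alike of the cap_a alone. What is shaped like the cap_b but yellow is not meant.

How it is judged:
On the way, in this order (a step that is already met when the one before it is completed fails the run):
1. the separator lies flat on the first layer, home against the end stop, before both caps are on it (x of sheet_mid in the frame of station between -0.004 and 0.008 m and y of sheet_mid in the frame of station between -0.008 and 0.008 m and height (world z) of sheet_mid between 0.033 and 0.04 m and angle between sheet_mid's own z axis and vertical below 0.03 rad), for 0.2 s.
2. both caps stand flange down on the separator (x of cap_a_mid in the frame of sheet_mid between -0.043 and 0.043 m and y of cap_a_mid in the frame of sheet_mid between -0.038 and 0.038 m and z of cap_a_mid in the frame of sheet_mid between 0.012 and 0.019 m and angle between each of cap_a_mid, cap_b_mid's own z axis and vertical below 0.08 rad and x of cap_b_mid in the frame of sheet_mid between -0.043 and 0.043 m and y of cap_b_mid in the frame of sheet_mid between -0.038 and 0.038 m and z of cap_b_mid in the frame of sheet_mid between 0.012 and 0.019 m), for 0.2 s.
At the end, for the whole second after the job is handed in: Separator flat (0.03 rad) on the four packed caps, within 7 mm of the end stop and 8 mm of the nest centre line; both caps at rest on it, flange down (0.08 rad), centres within 43 mm (sheet x) and 38 mm (sheet y) of its centre; packed caps upright (0.1 rad) (all of step 1 and all of step 2 and linear speed of each of cap_a, cap_b, sheet below 0.02 m/s and angle between each of layer0_mid, layer1_mid, layer2_mid, layer3_mid's own z axis and vertical below 0.1 rad); the robot touches nothing.
It fails at once if the separator is lifted off or tipped (centre higher than 60 mm or tilted more than 0.2 rad) (height (world z) of sheet_mid above 0.06 m or angle between sheet_mid's own z axis and vertical above 0.2 rad).
It fails at once if a packed cap is shifted more than 15 mm or tilted more than 0.25 rad (distance of any of layer0_mid, layer1_mid, layer2_mid, layer3_mid from where it was at the start of the episode above 0.015 m or angle between any of layer0_mid, layer1_mid, layer2_mid, layer3_mid's own z axis and vertical above 0.25 rad).
It fails at once if a cap is dropped onto the separator (falls freely there faster than 0.5 m/s, about 13 mm of fall) ((linear speed of cap_a above 0.5 m/s and contact force between the fingers and cap_a below 0.05 N and horizontal distance between cap_a_mid and sheet_mid below 0.09 m) or (linear speed of cap_b above 0.5 m/s and contact force between the fingers and cap_b below 0.05 N and horizontal distance between cap_b_mid and sheet_mid below 0.09 m)).
It fails at once if a bystander is moved more than 25 mm (distance of any of wide_cap_mid, tape, jaw, sleeve0, sleeve1, glue, driver from where it was at the start of the episode above 0.025 m).
It also fails if it takes over 67 s, if anything falls off the work surface, if the arm or the gripper's body presses on something with over 40 N, if the wrist force passes 120 N, or if a joint passes its speed limit or range.

## Working session

There is one attempt and no reset: what is moved stays moved. The work goes in short steps, Python scripts to look and compute and a tool call to move; the robot and the scene stay as the last step left them, time stands still between calls to the robot, and variables do not carry over. Pictures are saved under pics/ and viewed, about 8 in all and at most 12, crops included, and the job is handed in when it is done.

Besides the shell and the picture viewer there is one more tool, called after "Emit:" as name(argument=value, ...), one argument or row to a line, values as JSON. arm_command: Moves the arm, as the interface text tells. Its arguments: {"type":"object","properties":{"targets":{"type":"array","items":{"type":"array","items":{"type":"number"}}},"squeeze":{"type":"number"}},"required":["targets"]}

```bash
mkdir -p pics; cat > h.py <<'E'
import numpy as np, cv2
from station import manip
def w(cam,p):
    E=np.array(manip.camera_model(cam)["extrinsics"]); return (np.linalg.inv(E)@np.r_[p,1])[:3]
def marks(cam,labels,f=None):
    for l in labels:
        for d in (f or manip.mark_of)(cam,l): print(cam,l,round(d["confidence"],2),np.round(w(cam,d["xyz"]),3))
def ray(cam,u,v,z):
    m=manip.camera_model(cam);K=np.array(m["mtx"],float);k=m["k1"]
    d=np.array([(u-K[0,2])/K[0,0],(v-K[1,2])/K[1,1]]);s=d.copy()
    for _ in range(20): s=d/(1+k*(s@s))
    E=np.linalg.inv(np.array(m["extrinsics"]));o=E[:3,3];r=E[:3,:3]@np.r_[s,1]
    return o+r*(z-o[2])/r[2]
def save(cam,n):
    im=manip.capture(cam); cv2.imwrite(f"pics/{n}.png",cv2.cvtColor(im,cv2.COLOR_RGB2BGR)); return im
def st():
    s=manip.sense(); print({k:np.round(s[k],3) for k in("clock","q","ee_pos","eef_rot","wrist_force","finger_gap")})
E
python3 - <<'E'
from h import *
st(); a=save("scene","s1");b=save("top","t1")
for c in("top","scene"): marks(c,["station","stop","rails","sheet_mid","cap_a_mid","wide_cap_mid","layer0_mid","tape","jaw"])
E
```

```text
{'clock': np.float64(0.0), 'q': array([-1.432,  0.334,  0.04 ,  1.466, -0.013,  1.343, -0.059]), 'ee_pos': array([0.153, 0.631, 0.23 ]), 'eef_rot': array([ 0.119,  0.993, -0.001, -0.   ]), 'wrist_force': array([-0.177, -0.041,  0.406]), 'finger_gap': np.float64(0.085)}
top station 0.9 [ 0.627  0.108 -0.003]
top station 0.42 [ 0.428 -0.017  0.   ]
top stop 0.8 [0.621 0.172 0.04 ]
top stop 0.69 [ 0.577 -0.359  0.002]
top stop 0.4 [0.441 0.128 0.001]
top rails 0.59 [ 0.639 -0.086  0.034]
top sheet_mid 0.84 [ 0.637 -0.039  0.037]
top sheet_mid 0.69 [ 0.644 -0.087  0.035]
top cap_a_mid 0.88 [ 0.332 -0.065  0.013]
top cap_a_mid 0.74 [ 0.425 -0.018  0.014]
top cap_a_mid 0.53 [0.343 0.043 0.015]
top wide_cap_mid 0.77 [0.44  0.296 0.009]
top layer0_mid 0.56 [0.656 0.077 0.021]
top tape 0.77 [0.442 0.126 0.   ]
top jaw 0.56 [0.594 0.131 0.021]
top jaw 0.52 [ 0.42  -0.134  0.003]
scene station 0.85 [ 0.625  0.106 -0.001]
scene stop 0.8 [0.623 0.178 0.04 ]
scene stop 0.36 [0.652 0.139 0.016]
scene rails 0.63 [0.624 0.104 0.001]
scene rails 0.58 [ 0.635 -0.088  0.038]
scene sheet_mid 0.84 [ 0.633 -0.037  0.04 ]
scene cap_a_mid 0.81 [0.343 0.043 0.018]
scene cap_a_mid 0.69 [ 0.434 -0.016  0.008]
scene cap_a_mid 0.58 [ 0.332 -0.067  0.01 ]
scene wide_cap_mid 0.74 [0.437 0.297 0.01 ]
scene layer0_mid 0.5 [0.66  0.072 0.02 ]
scene layer0_mid 0.49 [0.596 0.072 0.023]
scene tape 0.82 [0.444 0.123 0.003]
scene jaw 0.63 [ 0.417 -0.138  0.002]
```

View pics/t1.png

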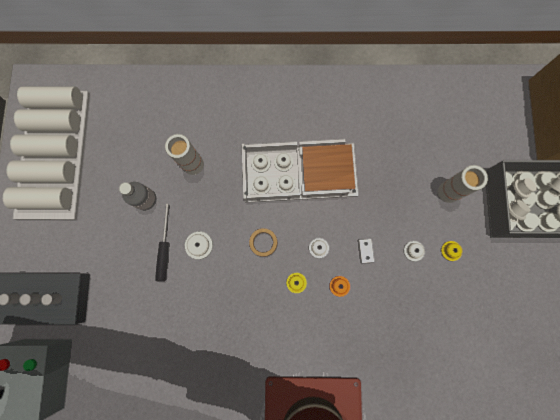

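View pics/s1.png

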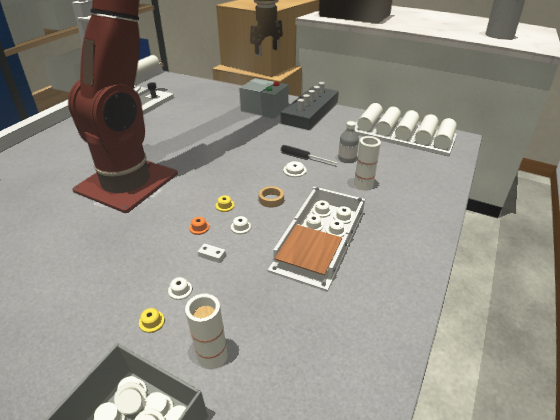

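The top view shows the station at (300,170) with the sheet at (330,167). The white caps are at (319,248) and (414,251), the wide cap at (198,245), and the look-alikes at (297,283), (340,287) and (452,251). In the scene view the sheet lies on the rails at (310,248). Next I'll measure these more precisely from pixels.

```bash
python3 - <<'E'
from h import *
im=cv2.imread("pics/t1.png"); hsv=cv2.cvtColor(im,cv2.COLOR_BGR2HSV)
m=np.zeros(im.shape[:2],np.uint8); m[135:205,295:362]=1
s=((hsv[...,1]>110)&(hsv[...,0]<20)&(m>0)).astype(np.uint8)
s=cv2.morphologyEx(s,cv2.MORPH_OPEN,np.ones((3,3),np.uint8))
c=max(cv2.findContours(s,0,2)[0],key=cv2.contourArea); 
P=np.array([ray("top",*p[0].astype(float),.0405)[:2] for p in c],np.float32)
r=cv2.minAreaRect(P*1000); print("sheet mm",r)
print(np.round(cv2.boxPoints(r)))
g=cv2.cvtColor(im,cv2.COLOR_BGR2GRAY)
def dot(u,v,z,h=4):
    p=g[v-h:v+h+1,u-h:u+h+1].astype(float);wt=np.clip(np.median(p)*.75-p,0,None);yy,xx=np.mgrid[v-h:v+h+1,u-h:u+h+1]
    u1,v1=(wt*xx).sum()/wt.sum(),(wt*yy).sum()/wt.sum();print((u,v),round(u1,1),round(v1,1),np.round(ray("top",u1,v1,z),4))
dot(319,248,.026);dot(414,251,.026);dot(198,245,.02)
for u,v in((261,161),(284,160),(261,185),(287,183)):dot(u,v,.034)
dot(297,283,.026);dot(340,287,.026)
L=[]
E
```

```text
sheet mm ((634.568115234375, -39.83214569091797), (117.82251739501953, 128.16981506347656), 3.0322680473327637)
[[ 572.   21.]
 [ 579. -107.]
 [ 697. -101.]
 [ 690.   27.]]
(319, 248) 319.2 246.9 [ 0.4295 -0.0164  0.026 ]
(414, 251) 416.1 250.3 [ 0.422  -0.2595  0.026 ]
(198, 245) 196.8 244.2 [0.4353 0.2957 0.02  ]
(261, 161) 260.0 159.7 [0.6559 0.137  0.034 ]
(284, 160) 283.3 158.8 [0.6585 0.0762 0.034 ]
(261, 185) 260.6 182.7 [0.5941 0.1343 0.034 ]
(287, 183) 285.8 181.3 [0.5978 0.0692 0.034 ]
(297, 283) 296.2 282.4 [0.3407 0.0418 0.026 ]
(340, 287) 340.5 286.1 [ 0.3326 -0.0682  0.026 ]
```

Emit:
arm_command(
  targets=[
    [0, 0, 10, 0.051, -0.033, 0, 0.35],
    [0, 0, 20, 0.102, -0.066, 0, 0.35],
    [0, 0, 30, 0.153, -0.099, 0, 0.35],
    [0, 0, 40, 0.0, -0.25, 0, 0.35],
    [0, 0, 50, -0.05, -0.31, 0, 0.35],
    [0, 0, 60, -0.08, -0.37, 0, 0.35],
    [0, 0, 70, -0.11, -0.42, 0, 0.35],
    [0, 0, 73, -0.14, -0.46, 0, 0.35],
  ],
)

```text
clock: 2.0
ee_pos: [0.1203, 0.2924, 0.2313]
eef_rot: [0.686, 0.728, -0.0, -0.0]
wrist_force: [0.4, -2.1, 16.9]
finger_gap: 0.03
```

Emit:
arm_command(
  targets=[
    [0, 0, 0, -0.01, 0.05, 0, 0.35],
    [0, 0, 0, -0.02, 0.11, 0, 0.35],
    [0, 0, 0, -0.03, 0.17, 0, 0.35],
    [0, 0, 0, -0.05, 0.23, 0, 0.35],
    [0, 0, 0, -0.07, 0.29, 0, 0.35],
    [0, 0, 0, -0.1, 0.33, 0, 0.35],
    [0, 0, 0, -0.14, 0.37, 0, 0.35],
    [0, 0, 0, -0.19, 0.4, 0, 0.35],
  ],
)

```text
clock: 3.0
ee_pos: [0.5321, 0.1257, 0.2311]
eef_rot: [0.685, 0.728, 0.0, 0.0]
wrist_force: [0.3, 1.0, 0.2]
finger_gap: 0.0298
```

```bash
python3 -c "
from h import *;st()"
```

```text
{'clock': np.float64(3.0), 'q': array([-0.969,  0.134,  0.726,  1.749, -0.092,  1.294, -0.162]), 'ee_pos': array([0.532, 0.126, 0.231]), 'eef_rot': array([0.685, 0.728, 0.   , 0.   ]), 'wrist_force': array([0.298, 1.005, 0.218]), 'finger_gap': np.float64(0.03)}
```

Emit:
arm_command(
  targets=[
    [0, 0, 0, -0.055, 0.02, 0, 0.35],
    [0, 0, 0, -0.11, 0.04, 0, 0.35],
    [0, 0, 0, -0.165, 0.06, 0, 0.35],
    [0, 0, 0, -0.22, 0.08, 0, 0.35],
    [0, 0, 0, -0.269, 0.092, 0.01, 0.35],
    [0, 0, 0, -0.269, 0.092, 0.06, 0.35],
    [0, 0, 0, -0.269, 0.092, 0.11, 0.35],
    [0, 0, 0, -0.269, 0.092, 0.15, 0.35],
  ],
)

```text
clock: 4.0
ee_pos: [0.6398, -0.137, 0.0791]
eef_rot: [0.685, 0.728, -0.0, -0.0]
wrist_force: [1.2, -0.2, -0.1]
finger_gap: 0.0304
```

```bash
python3 - <<'E'
from h import *
st()
a=save("top","x");b=save("scene","y")
A=cv2.imread("pics/x.png")[120:260,220:420];B=cv2.imread("pics/y.png")[170:310,230:430]
cv2.imwrite("pics/c2.png",cv2.resize(np.hstack([A,B]),None,fx=2,fy=2,interpolation=2))
E
```

```text
{'clock': np.float64(4.0), 'q': array([-0.416,  0.56 ,  0.761,  1.649, -0.423,  1.105,  0.523]), 'ee_pos': array([ 0.64 , -0.137,  0.079]), 'eef_rot': array([ 0.685,  0.728, -0.   , -0.   ]), 'wrist_force': array([ 1.194, -0.196, -0.062]), 'finger_gap': np.float64(0.03)}
```

View pics/c2.png

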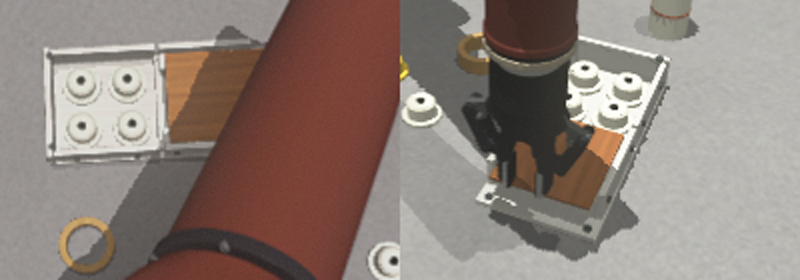

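The fingers are above the back end of the rails, behind the sheet's edge. The scene view offsets them upward because they are still high. I'll descend into the channel next.

Emit:
arm_command(
  targets=[
    [0, 0, 0, 0, 0, 0.02, 0.35],
    [0, 0, 0, 0, 0, 0.035, 0.35],
    [0, 0, 0, 0, 0, 0.048, 0.35],
    [0, 0, 0, 0, 0, 0.055, 0.35],
    [0, 0, 0, 0, 0, 0.055, 0.35],
    [0, 0, 0, 0.004, 0, 0.055, 0.35],
    [0, 0, 0, 0.008, 0, 0.055, 0.35],
    [0, 0, 0, 0.012, 0, 0.055, 0.35],
  ],
)

```text
clock: 5.1
ee_pos: [0.6366, -0.1237, 0.0221]
eef_rot: [0.685, 0.728, -0.002, -0.003]
wrist_force: [-0.5, 0.0, -0.2]
finger_gap: 0.0301
```

Emit:
arm_command(
  targets=[
    [0, 0, 0, 0.01, 0, -0.002, 0.35],
    [0, 0, 0, 0.022, 0.001, -0.002, 0.35],
    [0, 0, 0, 0.036, 0.001, -0.002, 0.35],
    [0, 0, 0, 0.05, 0.002, -0.002, 0.35],
    [0, 0, 0, 0.064, 0.002, -0.002, 0.35],
    [0, 0, 0, 0.078, 0.002, -0.002, 0.35],
    [0, 0, 0, 0.09, 0.002, -0.002, 0.35],
    [0, 0, 0, 0.1, 0.002, -0.002, 0.35],
  ],
)

```text
clock: 6.1
ee_pos: [0.6324, -0.0228, 0.0241]
eef_rot: [0.685, 0.728, -0.002, -0.003]
wrist_force: [-0.3, -0.8, 0.4]
finger_gap: 0.0301
```

```bash
cat > edge.py <<'E'
from h import *
import sys
st()
save("top",sys.argv[1]+"t");save("scene",sys.argv[1]+"s")
A=cv2.imread(f"pics/{sys.argv[1]}t.png")[120:260,220:420];B=cv2.imread(f"pics/{sys.argv[1]}s.png")[170:310,230:430]
cv2.imwrite(f"pics/{sys.argv[1]}.png",cv2.resize(np.hstack([A,B]),None,fx=2,fy=2,interpolation=2))
E
python3 edge.py p1
```

```text
{'clock': np.float64(6.1), 'q': array([-0.58 ,  0.585,  0.724,  1.737, -0.451,  1.   ,  0.375]), 'ee_pos': array([ 0.632, -0.023,  0.024]), 'eef_rot': array([ 0.685,  0.728, -0.002, -0.003]), 'wrist_force': array([-0.31 , -0.77 ,  0.448]), 'finger_gap': np.float64(0.03)}
```

View pics/p1.png

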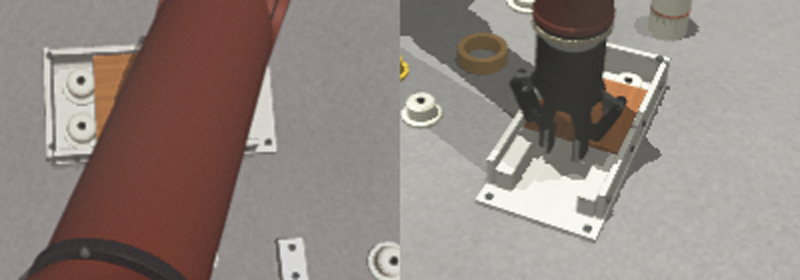

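The sheet slides well: its front edge is at crop x≈94, past the first pair of caps, with a contact force of about 0.8 N. I'll continue.

Emit:
arm_command(
  targets=[
    [0, 0, 0, 0.01, 0, 0, 0.35],
    [0, 0, 0, 0.02, 0, 0, 0.35],
    [0, 0, 0, 0.029, 0, 0, 0.35],
    [0, 0, 0, 0.037, 0, 0, 0.35],
    [0, 0, 0, 0.042, 0, 0, 0.35],
    [0, 0, 0, 0.046, 0, 0, 0.35],
    [0, 0, 0, 0.049, 0, 0, 0.35],
    [0, 0, 0, 0.051, 0, 0, 0.35],
  ],
)

```text
clock: 7.2
ee_pos: [0.6292, 0.029, 0.0241]
eef_rot: [0.685, 0.729, -0.002, -0.003]
wrist_force: [-0.3, -0.1, -0.4]
finger_gap: 0.0296
```

Emit:
arm_command(
  targets=[
    [0, 0, 0, 0.001, 0, 0, 0.35],
    [0, 0, 0, 0.002, 0, 0, 0.35],
    [0, 0, 0, 0.003, 0, 0, 0.35],
    [0, 0, 0, 0.004, 0, 0, 0.35],
    [0, 0, 0, 0.005, 0, 0, 0.35],
    [0, 0, 0, 0.006, 0, 0, 0.35],
    [0, 0, 0, 0.007, 0, 0, 0.35],
    [0, 0, 0, 0.007, 0, 0, 0.35],
  ],
)

```text
clock: 8.2
ee_pos: [0.6287, 0.0317, 0.0242]
eef_rot: [0.686, 0.728, -0.003, -0.001]
wrist_force: [0.3, -11.9, -1.0]
finger_gap: 0.0298
```

The wrist force reads -11.9 N and the sheet has stopped where geometry puts it home. I'll back off and rise.

Emit:
arm_command(
  targets=[
    [0, 0, 0, -0.015, 0, 0, 0.35],
    [0, 0, 0, -0.035, 0, 0, 0.35],
    [0, 0, 0, -0.05, 0, -0.005, 0.4],
    [0, 0, 0, -0.05, 0, -0.05, 0.7],
    [0, 0, 0, -0.05, -0.01, -0.09, 1],
    [0, 0, 0, -0.05, -0.06, -0.1, 1],
    [0, 0, 0, -0.05, -0.12, -0.1, 1],
    [0, 0, 0, -0.05, -0.18, -0.1, 1],
  ],
)

```text
clock: 9.2
ee_pos: [0.4522, -0.0295, 0.1255]
eef_rot: [0.686, 0.728, -0.003, -0.001]
wrist_force: [-1.5, -0.5, 2.9]
finger_gap: 0.0857
```

```bash
python3 - <<'E'
from h import *
st()
save("top","t3");save("scene","s3")
marks("top",["sheet_mid","stop","cap_b_mid"]);marks("scene",["sheet_mid","stop","cap_b_mid"])
im=cv2.imread("pics/t3.png"); hsv=cv2.cvtColor(im,cv2.COLOR_BGR2HSV)
m=np.zeros(im.shape[:2],np.uint8); m[135:205,235:330]=1
s=((hsv[...,1]>110)&(hsv[...,0]<20)&(m>0)).astype(np.uint8)
s=cv2.morphologyEx(s,cv2.MORPH_OPEN,np.ones((3,3),np.uint8))
c=max(cv2.findContours(s,0,2)[0],key=cv2.contourArea)
P=np.array([ray("top",*p[0].astype(float),.039)[:2] for p in c],np.float32)
print("sheet mm",cv2.minAreaRect(P*1000))
cv2.imwrite("pics/c3.png",cv2.resize(np.hstack([im[120:260,220:420],cv2.imread("pics/s3.png")[170:310,230:430]]),None,fx=2,fy=2,interpolation=2))
E
```

```text
{'clock': np.float64(9.2), 'q': array([-0.934, -0.009,  0.914,  2.086,  0.011,  1.068,  0.033]), 'ee_pos': array([ 0.452, -0.029,  0.126]), 'eef_rot': array([ 0.686,  0.728, -0.003, -0.001]), 'wrist_force': array([-1.454, -0.458,  2.9  ]), 'finger_gap': np.float64(0.086)}
top sheet_mid 0.92 [0.629 0.109 0.033]
top stop 0.86 [0.622 0.171 0.041]
top cap_b_mid 0.9 [ 0.422 -0.26   0.015]
top cap_b_mid 0.59 [ 0.424 -0.354  0.015]
scene sheet_mid 0.77 [0.628 0.112 0.036]
scene stop 0.72 [0.624 0.179 0.038]
scene stop 0.35 [ 0.427 -0.016  0.002]
scene cap_b_mid 0.74 [ 0.421 -0.259  0.013]
scene cap_b_mid 0.7 [ 0.425 -0.356  0.017]
sheet mm ((627.4686279296875, 108.57478332519531), (118.78874206542969, 127.79447937011719), 3.3808388710021973)
```

View pics/c3.png

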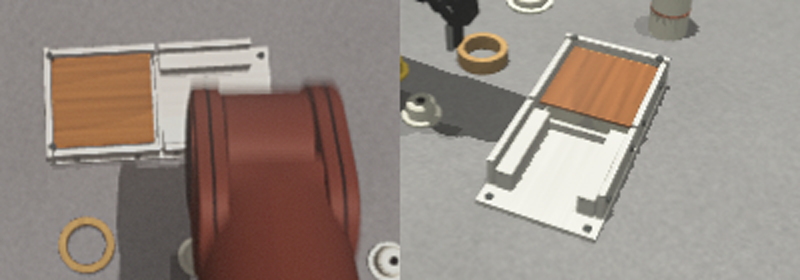

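The sheet is home at (0.6275, 0.1085), flat and square inside the nest (crop 50–155). Next I go to the near cap, A.

Emit:
arm_command(
  targets=[
    [0, 0, 0, 0.014, -0.022, 0, 1],
    [0, 0, 0, 0.014, -0.022, 0.03, 1],
    [0, 0, 0, 0.014, -0.022, 0.06, 1],
    [0, 0, 0, 0.014, -0.022, 0.085, 1],
    [0, 0, 0, 0.014, -0.022, 0.1, 1],
    [0, 0, 0, 0.014, -0.022, 0.11, 1],
    [0, 0, 0, 0.014, -0.022, 0.117, 1],
    [0, 0, 0, 0.014, -0.022, 0.117, 1],
  ],
)

```text
clock: 10.6
ee_pos: [0.4314, -0.0173, 0.0087]
eef_rot: [0.686, 0.728, -0.004, -0.0]
wrist_force: [0.2, -0.4, 0.0]
finger_gap: 0.0852
```

Emit:
arm_command(
  targets=[
    [0, 0, 0, 0, 0, 0, 0.5],
    [0, 0, 0, 0, 0, 0, 0.3],
    [0, 0, 0, 0, 0, 0, 0.3],
    [0, 0, 0, 0, 0, 0, 0.3],
    [0, 0, 0, 0, 0, 0, 0.3],
    [0, 0, 0, 0, 0, -0.005, 0.3],
    [0, 0, 0, 0, 0, -0.015, 0.3],
    [0, 0, 0, 0, 0, -0.03, 0.3],
  ],
  squeeze=30,
)

```text
clock: 11.6
ee_pos: [0.4314, -0.0173, 0.0393]
eef_rot: [0.686, 0.727, -0.005, -0.0]
wrist_force: [-0.6, 0.5, 0.0]
finger_gap: 0.0366
```

Emit:
arm_command(
  targets=[
    [0, 0, 0, 0, 0, -0.03, 0.3],
    [0, 0, 0, 0.01, 0.02, -0.06, 0.3],
    [0, 0, 0, 0.035, 0.05, -0.07, 0.3],
    [0, 0, 0, 0.07, 0.09, -0.07, 0.3],
    [0, 0, 0, 0.1, 0.13, -0.07, 0.3],
    [0, 0, 0, 0.125, 0.17, -0.07, 0.3],
    [0, 0, 0, 0.144, 0.203, -0.07, 0.3],
    [0, 0, 0, 0.144, 0.203, -0.07, 0.3],
  ],
)

```text
clock: 12.6
ee_pos: [0.6275, 0.1409, 0.107]
eef_rot: [0.685, 0.728, -0.005, 0.0]
wrist_force: [-1.2, -0.5, -0.6]
finger_gap: 0.0367
```

```bash
python3 edge.py g1; python3 - <<'E'
from h import *
A=cv2.imread("pics/g1s.png")[80:290,220:420];cv2.imwrite("pics/g1z.png",cv2.resize(A,None,fx=2.8,fy=2.8,interpolation=2))
marks("scene",["cap_a_mid"]);
E
```

```text
{'clock': np.float64(12.6), 'q': array([-0.892,  0.523,  0.808,  1.65 , -0.399,  1.152,  0.078]), 'ee_pos': array([0.628, 0.141, 0.107]), 'eef_rot': array([ 0.685,  0.728, -0.005,  0.   ]), 'wrist_force': array([-1.201, -0.527, -0.55 ]), 'finger_gap': np.float64(0.037)}
scene cap_a_mid 0.86 [ 0.331 -0.068  0.011]
scene cap_a_mid 0.62 [0.343 0.04  0.014]
scene cap_a_mid 0.54 [0.629 0.141 0.107]
```

View pics/g1z.png

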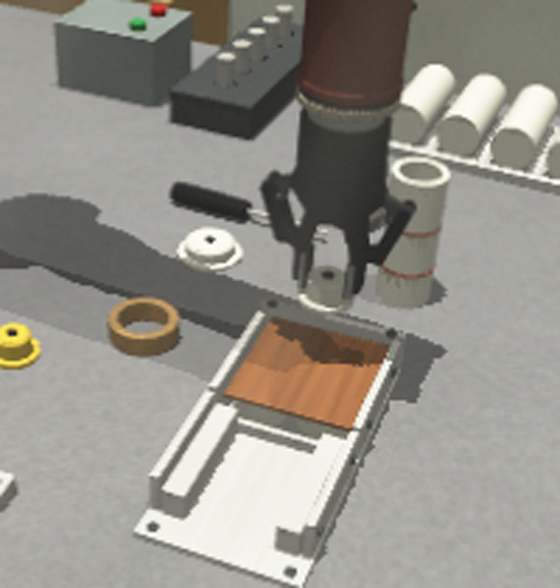

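Cap A is held upright at crop (327,290). I'll lower it slowly.

Emit:
arm_command(
  targets=[
    [0, 0, 0, -0.002, -0.002, 0.02, 0.3],
    [0, 0, 0, -0.002, -0.002, 0.035, 0.3],
    [0, 0, 0, -0.002, -0.002, 0.045, 0.3],
    [0, 0, 0, -0.002, -0.002, 0.051, 0.3],
    [0, 0, 0, -0.002, -0.002, 0.054, 0.3],
    [0, 0, 0, -0.002, -0.002, 0.056, 0.3],
    [0, 0, 0, -0.002, -0.002, 0.057, 0.3],
    [0, 0, 0, -0.002, -0.002, 0.058, 0.3],
  ],
)

```text
clock: 13.75
ee_pos: [0.6235, 0.1355, 0.0496]
eef_rot: [0.686, 0.727, -0.005, -0.0]
wrist_force: [-0.2, 0.2, -1.4]
finger_gap: 0.0364
```

Emit:
arm_command(
  targets=[
    [0, 0, 0, 0, 0, 0.0005, 0.3],
    [0, 0, 0, 0, 0, 0.001, 0.3],
    [0, 0, 0, 0, 0, 0.001, 0.3],
    [0, 0, 0, 0, 0, 0.0015, 0.3],
    [0, 0, 0, 0, 0, 0.002, 0.3],
    [0, 0, 0, 0, 0, 0.002, 0.3],
    [0, 0, 0, 0, 0, 0.0025, 0.3],
    [0, 0, 0, 0, 0, 0.0025, 0.3],
  ],
)

```text
clock: 14.75
ee_pos: [0.6236, 0.1355, 0.0483]
eef_rot: [0.686, 0.727, -0.005, -0.001]
wrist_force: [-6.4, -0.2, 12.6]
finger_gap: 0.0369
```

Contact reads 12.6 N, so the cap is on the sheet. I'll release and rise.

Emit:
arm_command(
  targets=[
    [0, 0, 0, 0, 0, -0.0005, 0.45],
    [0, 0, 0, 0, 0, -0.001, 0.6],
    [0, 0, 0, 0, 0, -0.001, 0.7],
    [0, 0, 0, 0, 0, -0.001, 0.7],
    [0, 0, 0, 0, 0, -0.015, 0.7],
    [0, 0, 0, 0, 0, -0.04, 0.7],
    [0, 0, 0, 0, 0, -0.08, 0.8],
    [0, 0, 0, -0.04, -0.03, -0.1, 1],
  ],
)

```text
clock: 15.75
ee_pos: [0.5986, 0.0972, 0.1516]
eef_rot: [0.685, 0.729, -0.003, 0.001]
wrist_force: [-0.1, -1.0, 0.7]
finger_gap: 0.0836
```

Emit:
arm_command(
  targets=[
    [0, 0, 0, -0.05, -0.028, 0, 1],
    [0, 0, 0, -0.1, -0.056, 0, 1],
    [0, 0, 0, -0.15, -0.085, 0, 1],
    [0, 0, 0, -0.2, -0.113, 0, 1],
    [0, 0, 0, -0.25, -0.142, 0, 1],
    [0, 0, 0, -0.3, -0.17, 0, 1],
    [0, 0, 0, -0.345, -0.198, 0, 1],
    [0, 0, 0, -0.345, -0.198, 0, 1],
  ],
)

```text
clock: 16.75
ee_pos: [0.4202, -0.2637, 0.1548]
eef_rot: [0.687, 0.726, -0.002, 0.001]
wrist_force: [0.1, 0.2, 0.1]
finger_gap: 0.0858
```

```bash
python3 edge.py r1; python3 -c "
from h import *
marks('top',['cap_a_mid','sheet_mid']);marks('scene',['cap_a_mid','sheet_mid'])"
```

```text
{'clock': np.float64(16.75), 'q': array([-0.592,  0.107,  1.139,  1.971, -0.102,  1.126,  0.643]), 'ee_pos': array([ 0.42 , -0.264,  0.155]), 'eef_rot': array([ 0.687,  0.726, -0.002,  0.001]), 'wrist_force': array([0.141, 0.164, 0.135]), 'finger_gap': np.float64(0.086)}
top cap_a_mid 0.8 [0.62  0.136 0.051]
top cap_a_mid 0.63 [0.34  0.045 0.013]
top cap_a_mid 0.59 [ 0.33  -0.065  0.014]
top cap_a_mid 0.16 [ 0.559  0.44  -0.001]
top sheet_mid 0.81 [0.627 0.108 0.035]
top sheet_mid 0.71 [ 0.638 -0.086  0.037]
scene cap_a_mid 0.53 [0.623 0.138 0.049]
scene cap_a_mid 0.49 [0.342 0.038 0.018]
scene sheet_mid 0.59 [0.623 0.176 0.039]
scene sheet_mid 0.56 [0.628 0.109 0.039]
scene sheet_mid 0.56 [ 0.416 -0.262  0.001]
```

View pics/r1.png

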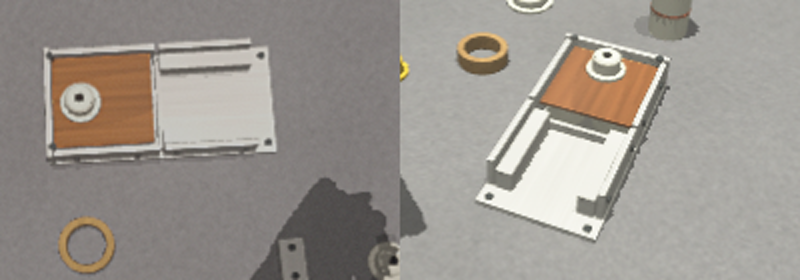

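Cap A stands upright at about (0.622, 0.137) (crop 80,100) and the sheet has not moved. Now cap B.

Emit:
arm_command(
  targets=[
    [0, 0, 0, 0.004, 0.002, 0.03, 1],
    [0, 0, 0, 0.004, 0.002, 0.065, 1],
    [0, 0, 0, 0.004, 0.002, 0.095, 1],
    [0, 0, 0, 0.004, 0.002, 0.12, 1],
    [0, 0, 0, 0.004, 0.002, 0.135, 1],
    [0, 0, 0, 0.004, 0.002, 0.143, 1],
    [0, 0, 0, 0.004, 0.002, 0.146, 1],
    [0, 0, 0, 0.004, 0.002, 0.146, 1],
  ],
)

```text
clock: 18.05
ee_pos: [0.425, -0.2552, 0.0084]
eef_rot: [0.684, 0.73, -0.003, 0.001]
wrist_force: [0.2, -0.8, -0.2]
finger_gap: 0.0853
```

```bash
python3 -c "
from h import *;st()"
```

```text
{'clock': np.float64(18.05), 'q': array([-0.369,  0.404,  0.953,  2.095, -0.433,  0.851,  0.904]), 'ee_pos': array([ 0.425, -0.255,  0.008]), 'eef_rot': array([ 0.684,  0.73 , -0.003,  0.001]), 'wrist_force': array([ 0.195, -0.814, -0.247]), 'finger_gap': np.float64(0.085)}
```

Emit:
arm_command(
  targets=[
    [0, 0, 0, -0.004, -0.002, 0, 1],
    [0, 0, 0, -0.004, -0.002, 0, 0.6],
    [0, 0, 0, -0.004, -0.002, 0, 0.3],
    [0, 0, 0, -0.004, -0.002, 0, 0.3],
    [0, 0, 0, -0.004, -0.002, 0, 0.3],
    [0, 0, 0, -0.004, -0.002, 0, 0.3],
    [0, 0, 0, -0.004, -0.002, -0.008, 0.3],
    [0, 0, 0, -0.004, -0.002, -0.025, 0.3],
  ],
  squeeze=30,
)

```text
clock: 19.05
ee_pos: [0.4228, -0.2591, 0.0339]
eef_rot: [0.684, 0.73, -0.003, 0.0]
wrist_force: [0.6, 0.2, -0.8]
finger_gap: 0.0367
```

Emit:
arm_command(
  targets=[
    [0, 0, 0, 0, 0, -0.04, 0.3],
    [0, 0, 0, 0.02, 0.015, -0.08, 0.3],
    [0, 0, 0, 0.06, 0.045, -0.085, 0.3],
    [0, 0, 0, 0.1, 0.075, -0.085, 0.3],
    [0, 0, 0, 0.145, 0.105, -0.085, 0.3],
    [0, 0, 0, 0.19, 0.135, -0.085, 0.3],
    [0, 0, 0, 0.235, 0.165, -0.085, 0.3],
    [0, 0, 0, 0.27, 0.195, -0.085, 0.3],
  ],
)

```text
clock: 20.05
ee_pos: [0.6012, 0.0259, 0.1182]
eef_rot: [0.683, 0.73, -0.003, 0.001]
wrist_force: [0.2, -0.9, -0.7]
finger_gap: 0.036
```

Emit:
arm_command(
  targets=[
    [0, 0, 0, 0.025, 0.016, 0, 0.3],
    [0, 0, 0, 0.04, 0.027, 0, 0.3],
    [0, 0, 0, 0.048, 0.031, 0, 0.3],
    [0, 0, 0, 0.048, 0.031, 0.01, 0.3],
    [0, 0, 0, 0.048, 0.031, 0.025, 0.3],
    [0, 0, 0, 0.048, 0.031, 0.038, 0.3],
    [0, 0, 0, 0.048, 0.031, 0.048, 0.3],
    [0, 0, 0, 0.048, 0.031, 0.05, 0.3],
  ],
)

```text
clock: 21.05
ee_pos: [0.6283, 0.0753, 0.0668]
eef_rot: [0.683, 0.73, -0.003, 0.0]
wrist_force: [-0.6, 0.5, 0.3]
finger_gap: 0.0366
```

```bash
python3 edge.py g2
```

```text
{'clock': np.float64(21.05), 'q': array([-0.834,  0.572,  0.861,  1.715, -0.477,  1.084,  0.247]), 'ee_pos': array([0.628, 0.075, 0.067]), 'eef_rot': array([ 0.683,  0.73 , -0.003,  0.   ]), 'wrist_force': array([-0.617,  0.513,  0.298]), 'finger_gap': np.float64(0.037)}
```

View pics/g2.png

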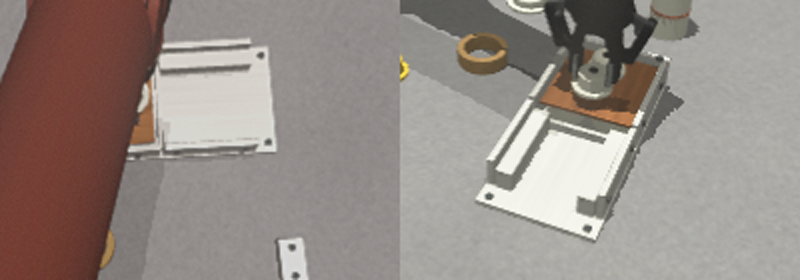

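Cap B is held upright just over the sheet (crop 595,85), in front of cap A. I'll lower it gently.

Emit:
arm_command(
  targets=[
    [0, 0, 0, 0, 0, 0.008, 0.3],
    [0, 0, 0, 0, 0, 0.013, 0.3],
    [0, 0, 0, 0, 0, 0.015, 0.3],
    [0, 0, 0, 0, 0, 0.017, 0.3],
    [0, 0, 0, 0, 0, 0.018, 0.3],
    [0, 0, 0, 0, 0, 0.019, 0.3],
    [0, 0, 0, 0, 0, 0.0195, 0.3],
    [0, 0, 0, 0, 0, 0.0195, 0.3],
  ],
)

```text
clock: 22.15
ee_pos: [0.6288, 0.0753, 0.0482]
eef_rot: [0.683, 0.73, -0.003, 0.001]
wrist_force: [-0.0, -0.1, -0.0]
finger_gap: 0.0364
```

Emit:
arm_command(
  targets=[
    [0, 0, 0, 0, 0, 0.0005, 0.3],
    [0, 0, 0, 0, 0, 0.001, 0.3],
    [0, 0, 0, 0, 0, 0.001, 0.3],
    [0, 0, 0, 0, 0, 0.0015, 0.3],
    [0, 0, 0, 0, 0, 0.0015, 0.3],
    [0, 0, 0, 0, 0, 0.002, 0.3],
    [0, 0, 0, 0, 0, 0.002, 0.3],
    [0, 0, 0, 0, 0, 0.002, 0.3],
  ],
)

```text
clock: 23.15
ee_pos: [0.6289, 0.0753, 0.0477]
eef_rot: [0.683, 0.73, -0.002, 0.0]
wrist_force: [-8.2, 1.4, 16.1]
finger_gap: 0.0365
```

Contact reads 16 N. I'll release, rise and move clear.

Emit:
arm_command(
  targets=[
    [0, 0, 0, 0, 0, -0.0005, 0.45],
    [0, 0, 0, 0, 0, -0.001, 0.6],
    [0, 0, 0, 0, 0, -0.001, 0.7],
    [0, 0, 0, 0, 0, -0.001, 0.7],
    [0, 0, 0, 0, 0, -0.015, 0.7],
    [0, 0, 0, 0, 0, -0.04, 0.7],
    [0, 0, 0, 0, 0, -0.08, 0.8],
    [0, 0, 0, -0.04, -0.03, -0.11, 1],
  ],
)

```text
clock: 24.15
ee_pos: [0.6035, 0.0367, 0.1603]
eef_rot: [0.681, 0.732, -0.001, 0.001]
wrist_force: [-0.1, -2.1, 1.4]
finger_gap: 0.0839
```

Emit:
arm_command(
  targets=[
    [0, 0, 0, -0.05, -0.01, -0.01, 1],
    [0, 0, 0, -0.1, -0.03, -0.01, 1],
    [0, 0, 0, -0.15, -0.05, -0.01, 1],
    [0, 0, 0, -0.19, -0.07, -0.01, 1],
    [0, 0, 0, -0.22, -0.09, -0.01, 1],
    [0, 0, 0, -0.24, -0.1, -0.01, 1],
    [0, 0, 0, -0.25, -0.1, -0.01, 1],
    [0, 0, 0, -0.25, -0.1, -0.01, 1],
  ],
)

```text
clock: 25.15
ee_pos: [0.5221, -0.22, 0.1716]
eef_rot: [0.682, 0.732, -0.001, 0.002]
wrist_force: [0.3, 0.3, 0.5]
finger_gap: 0.0853
```

```bash
python3 edge.py r2; python3 -c "
from h import *
for c in('top','scene'): marks(c,['cap_a_mid','sheet_mid','wide_cap_mid','tape','jaw'])"
```

```text
{'clock': np.float64(25.15), 'q': array([-0.551,  0.321,  1.052,  1.791, -0.295,  1.2  ,  0.658]), 'ee_pos': array([ 0.522, -0.22 ,  0.172]), 'eef_rot': array([ 0.682,  0.732, -0.001,  0.002]), 'wrist_force': array([0.287, 0.303, 0.493]), 'finger_gap': np.float64(0.085)}
top cap_a_mid 0.89 [0.34  0.043 0.014]
top cap_a_mid 0.85 [0.62  0.135 0.056]
top cap_a_mid 0.58 [ 0.332 -0.066  0.014]
top sheet_mid 0.63 [0.63  0.111 0.033]
top sheet_mid 0.34 [0.619 0.135 0.055]
top wide_cap_mid 0.88 [0.436 0.296 0.01 ]
top tape 0.72 [0.444 0.128 0.004]
top jaw 0.8 [ 0.422 -0.137 -0.   ]
top jaw 0.27 [ 0.56   0.442 -0.   ]
scene cap_a_mid 0.71 [ 0.331 -0.069  0.01 ]
scene cap_a_mid 0.61 [0.343 0.042 0.015]
scene cap_a_mid 0.45 [0.599 0.07  0.021]
scene sheet_mid 0.58 [0.627 0.109 0.035]
scene wide_cap_mid 0.65 [0.438 0.298 0.006]
scene tape 0.76 [0.444 0.122 0.001]
scene jaw 0.49 [ 0.443  0.383 -0.005]
scene jaw 0.31 [ 0.576 -0.359 -0.004]
```

View pics/r2.png

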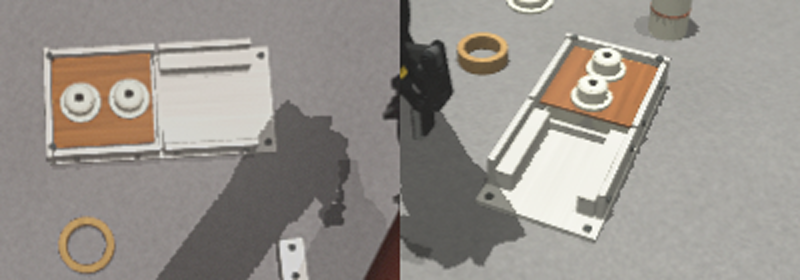

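Both caps stand upright side by side on the sheet (crop 80,100 and 128,97), and the sheet is still home. I'll hand in.

```bash
python3 -c "
from h import *;print(manip.hand_in())"
```

```text
the job is handed in; nothing more can be done
None
```

I slid the separator along its rails to the end stop with the half-closed fingers running in the channel. It went home with a firm contact of about 12 N at the stop. I then set the two white caps down on it, letting go of each only after contact forces of 13–16 N. The job was handed in just after 25 s on the robot's clock, with the arm well clear.

**Last checks:**
- **Separator:** it lies flat and square in the nest, with its centre at about (0.627, 0.109), which matches the home position.
- **Caps:** both look upright and side by side. They stand about 27 mm and 33 mm either side of the sheet's centre, within the 43 mm limit.
- **Wide cap, tape and clamp jaw:** the final detections put them within about 2–5 mm of where they started, which is within the detector's error.

**Disagreements and unchecked items:**
- **Cap B:** the final detection missed it in both views. Its position rests on the picture and on where the gripper released it.
- **Stray reports:** the scene camera gave two wrong positions for the jaw, and one low-confidence "cap" at (0.599, 0.070).
- **Packed caps:** they are now hidden under the sheet, so I judged them only by the sheet lying flat.
- **Sleeves, glue bottle and screwdriver:** I did not measure these again; the arm was not brought near them after the first move.
- **First move:** I got it wrong, and it swung the arm in close to its own base. I corrected it at once. A brief 17 N showed on the wrist sensor as it stopped; I put that down to the motion but did not confirm it.

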